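Prop open the hood of a lighting tower's control box

ROBOT

A 6-joint arm with a two-finger parallel gripper is mounted at the origin on the work surface. World frame = base frame: x ahead of the robot, y to its left, z up, the work surface at z = 0. Lengths are in m, angles in rad, forces in N, time in s.
With the tool pointing down it reaches from about 0.3 to 0.75 m from the base axis. Payload 8.5 kg.
Tool frame: the origin (TCP) lies midway between the tips of the shut fingers; the grasp point (between the pads) lies 19 mm behind it (env.grip_depth is the distance from the TCP to the grasp point, in m); z points along the fingers, y is the line along which they close (so a half turn about z gives the same grasp; the last joint's range is limited). The gripper opens to 88 mm and grips with 3 to 60 N. Pads are 18 mm wide; open, the fingers measure 123 mm over their backs; the gripper's body (75 mm by 187 mm) begins 45 mm behind the grasp point.
Start: joints at [-1.516, 0.381, 1.297, -0, 1.464, -0.215], TCP at [0.147, -0.53, 0.239] pointing down, gripper open.
Joint ranges: [-3.11, 3.11], [-0.89, 2.33], [0.22, 2.48], [-1.42, 4.56], [0.17, 2.85], [-2.88, 2.88]. Speed limits (rad/s): [2.39, 2.39, 3.14, 3.14, 3.14, 3.14].

INTERFACE

Orientations are given as a unit quaternion [w, x, y, z].
In Python, from plant import env, grip, eyes gives the robot as it stands. Calls block until the motion is done:
- env.reach(position, orientation): joint-space move of the TCP to a pose.
- env.move_l(position, orientation=None, velocity=0.15, max_force=None): straight line of the TCP; orientation=None keeps the orientation; velocity is the mean speed in m/s. With max_force (N) it stops when the force on the tool has changed by that much, and returns True; else False.
- env.move_j(angles): joint-space move.
- grip(opening): finger opening in m; the grip force is fixed at half the most; returns when the fingers have stopped.
- env.wait(seconds).
- env.inverse_kinematics(position, orientation): joint angles nearest the present ones, or None.
- env.read_state(): the state.
- eyes.grab_frame(name): name is "scene" or "top"; returns (picture, depth): 384x512x3 uint8, red, green, blue; 384x512 float32, m along the optical axis (not along the pixel's ray), 0 where there is no reading.
- eyes.camera_info(name): a dict with "intrinsics" (3x3 intrinsics, pixels), "T" (4x4, takes a point from camera to world coordinates). Camera axes: x right, y down, z forward; pixel columns grow to the right and rows downward; lengths in m; the calibration is good to about 2 mm. A picture is of the moment at which its call begins. camera_info takes no time and is no camera call.
A pose or a line that the arm cannot do raises env.PlanningError and nothing moves.
- env.close_job(): hands the job in; it is judged then, once.
The state is a dict: "time": time; "qpos": joint angles; "joint_vel": joint speeds; "joint_efforts": joint torques, N m; "ee_pos": TCP position; "tcp_rot": TCP orientation; "ft_force": force on the tool from outside, world axes, zero at the start; "moment": the same for the moment, N m; "grip_width": finger opening in m; "grip_force": force on a finger pad.
Only numpy, scipy, OpenCV 4.12 (cv2) and the standard library are available. Lean on these libraries where they do the work, as an engineer would, in place of code of your own. Each camera call takes 0.05 s, during which the arm holds its last target. There are 200 camera calls.

TASK

Open the turquoise control box for repair: raise its hood by the black bar until it leans back and stays by itself, swing the red-handled prop rod up on the box's right side, then take the hood again and lower it gently - never let it fall - until the rod's end sits home in the yellow notch and the rod carries the hood. Leave the starter motor, the spray can and the screwdriver alone, and let go of everything.

Things in the scene. Friction and masses are not known exactly. Their poses are not given: they have to be found in the camera images.
- control_box: The turquoise steel control box, fixed to the bench: 190 deep (x) by 288 wide (y) by 95 mm high, open on top under its hood. Origin at the centre of its underside on the bench; x points away from the robot's side (front to hinge side), y to its left, z up. It may be turned on the bench. The prop rod is on its right (-y) side
- hood (a joint): Angle of the hood about its hinge, rad: 0 shut, grows as the front edge rises, stop at 1.3. The hood weighs about 0.9 kg and its hinge rubs: raised above about 1.1 it leans back and stays by itself, below about 0.85 it falls by its own weight. Lifting it by the bar takes about 7 N. With the rod home in the notch it rests at about 0.68
- hood_hinge (a point): Point on the hood's hinge axis, half-way along: 100 mm behind the box's centre, 95 mm above the bench. The axis lies along the box's y. The point's axes turn with the hood
- hood_bar (a point): Centre of the black lifting bar on the hood's front edge: round, 12 mm thick, 130 mm long, parallel to the hinge and 245 mm from it, carried by two short stalks 58 mm to each side of its centre, its centre 42 mm in front of the hood's front skirt. It is 95 mm above the bench when shut. The bar turns with the hood about its own length, so it must be able to turn between the fingers
- notch_seat (a point): The yellow notch on the hood's right side, where the centre line of the rod's end lies when it is home: 155 mm from the hinge axis towards the bar, 5 mm below the level of the hinge with the hood shut, 160 mm right of the hood's middle. The notch opens to the hood's underside (-z of this point, whose x runs from bar to hinge); it is 13 mm wide at its bottom and flares to about 40 mm at the mouth, some 22 mm further down
- prop_rod (a joint): Angle of the prop rod about its pivot, rad: 0 stowed level, its end pointing to the hinge side of the box; grows as the end swings up; stop at 1.7. Its pivot rubs and it stays at any angle. Its end is in the notch at about 1.18; the flared mouth draws it in from some 0.07 to either side as the hood comes down
- rod_pivot (a point): The rod's pivot, on the right side of the box: 80 mm in front of the box's centre, 190 mm right of it, 50 mm above the bench. It turns about the box's y direction
- rod_grip (a point): Middle of the red round handle, 14 mm thick and 120 mm long, that sticks out sideways (to the box's right) from the rod's end. It is parallel to the pivot axis and 150 mm from it, 270 mm right of the box's centre plane, 50 mm above the bench when stowed. It turns with the rod, so it must be able to turn between the fingers. The steel rod itself is 10 mm thick, 80 mm to the left of this point
- rod_end (a point): The short bare stub, 10 mm thick, that sticks out from the rod's end towards the box, in line with the red handle: the point of its centre line that lies on notch_seat when home
- starter_motor: Bystander: a steel starter motor lying left of the box, about 165 by 66 by 93 mm. Origin under its middle
- spray_can: Bystander: a yellow can, 60 mm thick, 170 mm tall, standing right of the rod. Origin at the centre of its foot
- screwdriver: Bystander: an orange screwdriver lying to the right of the rod, behind the can. Origin under its middle

How it is judged:
By the outcome, as a careful person would: the job done as asked, in the order asked, and still so for the second after the job is handed in, with the robot touching nothing.
It also fails if it takes over 61 s, if anything falls off the work surface, if the arm or the gripper's body presses on something with over 40 N, if the wrist force passes 120 N, or if a joint passes its speed limit or range.

## Working session

There is one attempt and no reset: what is moved stays moved. The work goes in short steps, each a Python script; the robot and the scene stay as the last script left them, time stands still between calls to the robot, and variables do not carry over. Pictures are saved under pics/ and viewed, at most 10 in all, crops included, and the job is handed in when it is done.

```bash
ls; mkdir -p pics; python3 - <<'E'
from plant import env, grip, eyes
import cv2, numpy as np
for n in("scene","top"):
    p,d=eyes.grab_frame(n); cv2.imwrite(f"pics/{n}0.png",cv2.resize(p[:,:,::-1],(800,600),interpolation=cv2.INTER_CUBIC)); np.savez(f"{n}0.npz",p=p,d=d)
    c=eyes.camera_info(n);print(n,c["intrinsics"].tolist(),c["T"].round(4).tolist())
s=env.read_state();print(s["time"],s["ee_pos"],s["tcp_rot"],s["grip_width"])
E
```

```text
pics
scene [[369.8719623793274, 0.0, 254.72007907987395], [0.0, 369.8719623793274, 191.84083952119832], [0.0, 0.0, 1.0]] [[0.5154, 0.7402, -0.4319, 1.0289], [0.857, -0.4451, 0.2598, -0.2688], [0.0001, -0.504, -0.8637, 1.1071], [0.0, 0.0, 0.0, 1.0]]
top [[498.9437596830279, 0.0, 253.16251350935065], [0.0, 498.9437596830279, 189.79374398552036], [0.0, 0.0, 1.0]] [[-0.0121, -0.9852, 0.1711, 0.2767], [-0.9999, 0.0113, -0.0058, 0.0528], [0.0038, -0.1712, -0.9852, 1.4753], [0.0, 0.0, 0.0, 1.0]]
0.1 [ 0.14657662 -0.52985924  0.23820934] [-6.53374433e-04  9.90915175e-01  1.34486754e-01  3.98787838e-05] 0.08827351268768846
```

View pics/scene0.png

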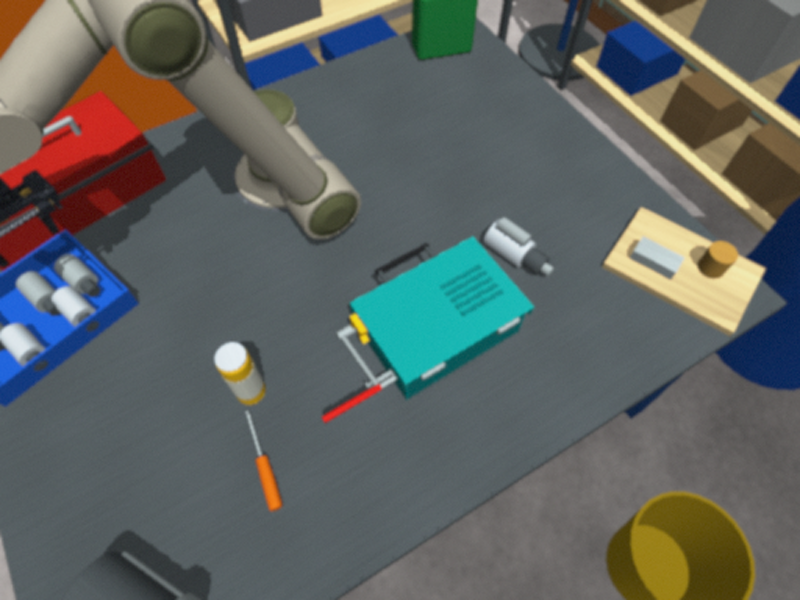

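View pics/top0.png

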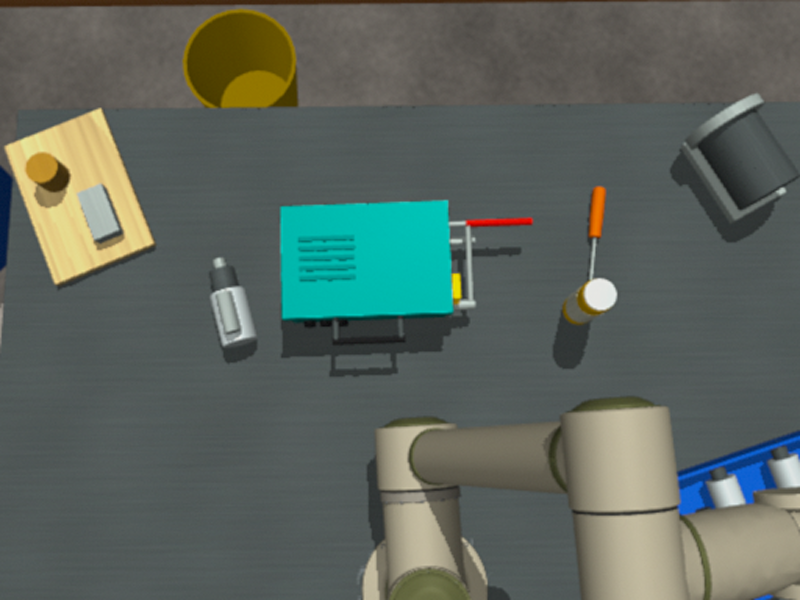

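The top view shows the box hood at about (280–453, 200–319), the black bar at (333–404, 340), the red handle at (467–532, 222), the notch at (457, 287), the can at (590, 300) and the starter motor at (232, 310). The scene view shows the bar at (376–428, 276–248) and the handle at (324–380, 418–387). Next I'll measure these.

```bash
cat > h.py <<'E'
import numpy as np, cv2
from plant import env, grip, eyes
from scipy.spatial.transform import Rotation as R
def P(n):
    c=eyes.camera_info(n); return c["intrinsics"]@np.linalg.inv(c["T"])[:3]
def tri(ps,pt):
    X=cv2.triangulatePoints(P("scene"),P("top"),np.array(ps,float).reshape(2,1),np.array(pt,float).reshape(2,1)); return (X[:3]/X[3]).ravel()
def back(n,d,m):
    c=eyes.camera_info(n);v,u=np.nonzero(m&(d>0));z=d[v,u]
    q=np.stack([u,v,np.ones_like(u)])*z; return (c["T"][:3,:3]@np.linalg.inv(c["intrinsics"])@q).T+c["T"][:3,3]
E
python3 - <<'E'
from h import *
def ends(m):
    v,u=np.nonzero(m); q=np.c_[u,v].astype(float);c=q.mean(0);w=np.linalg.svd(q-c,full_matrices=False)[2][0];t=(q-c)@w
    e=np.array([c+w*t.min(),c+w*t.max()]); return c,e[np.argsort(e[:,0])]
res={}
for n in("scene","top"):
    f=np.load(n+"0.npz");p=f["p"].astype(int);d=f["d"];r,g,b=p[...,0],p[...,1],p[...,2]
    red=(r>150)&(g<60)&(b<60); 
    box=(slice(240,275),slice(200,250)) if n=="scene" else (slice(130,150),slice(295,345))
    m=np.zeros_like(red);m[box]=red[box];res[n]=ends(m)
    print(n,"red",m.sum(),res[n][1].tolist(),np.median(back(n,d,m),0))
    tq=(g>120)&(r<60)&(b>110);q=back(n,d,tq);
    top=q[abs(q[:,2]-np.percentile(q[:,2],80))<.006] ; print(np.percentile(q[:,2],[5,50,95]))
    rect=cv2.minAreaRect(top[:,:2].astype(np.float32)*1000);print(rect)
    yl=(r>180)&(g>140)&(b<80);print("yellow",np.median(back(n,d,yl&(np.indices(yl.shape)[1]<300)),0))
    box=(slice(155,182),slice(238,277)) if n=="scene" else (slice(205,221),slice(210,262))
    dk=(p.max(-1)<45);m=np.zeros_like(dk);m[box]=dk[box];q=back(n,d,m);q=q[(q[:,2]>.07)];print("bar",len(q),np.median(q,0),np.percentile(q,[3,97],axis=0).round(3).tolist())
print("red tri",tri(res["scene"][0],res["top"][0]),[tri(res["scene"][1][i],res["top"][1][i]).round(4) for i in(0,1)])
k=1.5625
print("bar tri",tri([376/k,276/k],[404/k,340/k]),tri([428/k,248/k],[333/k,340/k]))
E
```

```text
scene red 166 [[206.9390095704297, 267.8966383502995], [241.65347343874794, 247.41273479645253]] [ 0.66015443 -0.15303456  0.0810231 ]
[0.11048208 0.11367404 0.117062  ]
((582.6519775390625, 98.36437225341797), (208.30029296875, 304.62530517578125), 1.6574654579162598)
yellow [ 0.5334714  -0.06589391  0.10923882]
bar 40 [0.44329065 0.08677404 0.09931632] [[0.44, 0.05, 0.093], [0.446, 0.135, 0.103]]
top red 155 [[298.9715071926305, 142.14542737971922], [340.0258933762382, 140.77660899092265]] [ 0.65828175 -0.15265534  0.07995941]
[0.1068094  0.11185862 0.11674627]
((584.3277587890625, 97.80128479003906), (207.35256958007812, 303.86920166015625), 1.481202244758606)
yellow [0.76787915 0.70093033 0.07753513]
bar 181 [0.43915703 0.09329723 0.09838267] [[0.434, 0.035, 0.093], [0.445, 0.153, 0.104]]
red tri [ 0.6592084  -0.1518175   0.07745751] [array([ 0.6638, -0.135 ,  0.0238]), array([ 0.6561, -0.162 ,  0.1646])]
bar tri [0.43998687 0.03061884 0.07727828] [0.44068655 0.15846702 0.08687002]
```

```bash
python3 - <<'E'
import cv2
a=cv2.imread("pics/scene0.png");b=cv2.imread("pics/top0.png")
a=cv2.resize(a[220:440,310:560],(400,352),interpolation=cv2.INTER_CUBIC)
b=cv2.resize(b[190:390,270:520],(400,320),interpolation=cv2.INTER_CUBIC)
b=cv2.copyMakeBorder(b,0,32,0,0,cv2.BORDER_CONSTANT)
cv2.imwrite("pics/crop1.png",cv2.hconcat([a,b]))
E
```

```text
(no output)
```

View pics/crop1.png

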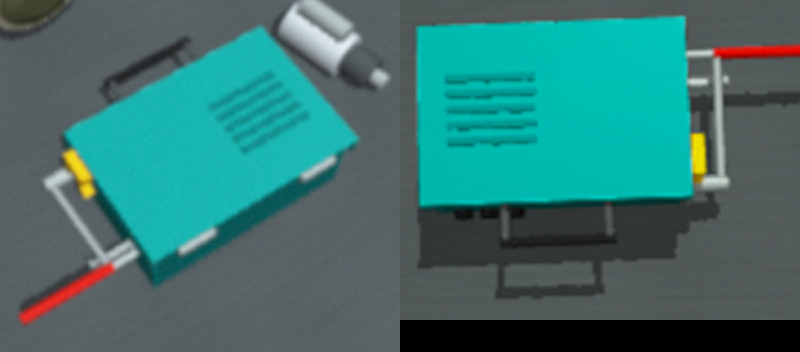

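The crops show the bar clear in front of the hood, and the rod slightly raised: the handle centre is at about (0.659, -0.152, 0.075), or roughly 0.155 rad. The box yaw is about 0.027, with its centre at (0.5835, 0.098). Next I'll check IK along the whole plan, then lift.

```bash
cat >> h.py <<'E'
psi=.027; C=np.array([.5835,.098]); cx,sx=np.cos(psi),np.sin(psi)
def W(x,y,z): return np.array([C[0]+cx*x-sx*y,C[1]+sx*x+cx*y,z])
def Q(sgn,tilt=0):  # tilt: rotates the tool about box y; + leans the fingers toward box +x
    y=sgn*np.array([cx,sx,0]);z=np.array([0,0,-1.]);M=np.c_[np.cross(y,z),y,z]
    M=R.from_rotvec(-tilt*np.array([-sx,cx,0])).as_matrix()@M
    q=R.from_matrix(M).as_quat(); return q[[3,0,1,2]]
def tcp(p,q): # TCP for grasp point p
    return p+env.grip_depth*R.from_quat(q[[1,2,3,0]]).as_matrix()[:,2]
def bar(th): return W(.1-.245*np.cos(th),0,.095+.245*np.sin(th))
def hand(a,y=-.262): return W(-.08+.15*np.cos(a),y,.05+.15*np.sin(a))
SG=-1
E
python3 - <<'E'
from h import *
for s in(1,-1):
    q=Q(s)
    for p in [bar(0)+[0,0,.1],bar(0),bar(.6),bar(1.2),bar(1.2)+[0,0,.08],hand(.155)+[0,0,.15],hand(.155),hand(1.18),hand(1.18)+[0,0,.1]]:
        j=env.inverse_kinematics(tcp(p,q),q);print(s,p.round(3),None if j is None else np.round(j,2))
f=np.load("top0.npz");p=f["p"].astype(int);d=f["d"]
q=back("top",d,np.ones_like(d,bool));m=(q[:,0]>.35)&(q[:,0]<.65)&(q[:,1]<-.22)&(q[:,1]>-.4)&(q[:,2]>.14);print("can",q[m].min(0),q[m].max(0))
E
```

```text
1 [0.439 0.094 0.195] [-0.05  0.27  1.67 -0.    1.2  -0.08]
1 [0.439 0.094 0.095] [-0.05  0.42  1.81 -0.    0.92 -0.08]
1 [0.481 0.095 0.233] [-0.05  0.3   1.5  -0.    1.35 -0.07]
1 [0.595 0.098 0.323] [-0.03  0.44  1.01 -0.    1.69 -0.06]
1 [0.595 0.098 0.403] [-0.03  0.43  0.8  -0.    1.9  -0.06]
1 [ 0.659 -0.162  0.223] [-0.42  0.64  0.95 -0.    1.56 -0.44]
1 [ 0.659 -0.162  0.073] [-0.42  0.76  1.15 -0.    1.23 -0.44]
1 [ 0.568 -0.165  0.189] [-0.48  0.51  1.29 -0.    1.34 -0.51]
1 [ 0.568 -0.165  0.289] [-0.48  0.44  1.12 -0.    1.59 -0.51]
-1 [0.439 0.094 0.195] None
-1 [0.439 0.094 0.095] None
-1 [0.481 0.095 0.233] None
-1 [0.595 0.098 0.323] None
-1 [0.595 0.098 0.403] None
-1 [ 0.659 -0.162  0.223] [-0.42  0.64  0.95 -0.    1.56  2.7 ]
-1 [ 0.659 -0.162  0.073] [-0.42  0.76  1.15 -0.    1.23  2.7 ]
-1 [ 0.568 -0.165  0.189] [-0.48  0.51  1.29 -0.    1.34  2.63]
-1 [ 0.568 -0.165  0.289] [-0.48  0.44  1.12 -0.    1.59  2.63]
can [ 0.47530707 -0.33065266  0.14032326] [ 0.53404518 -0.2737008   0.17789322]
```

```bash
sed -i 's/^SG=.*/SG=1/' h.py; python3 - <<'E'
from h import *
q=Q(1)
def st(t): s=env.read_state();print(t,round(s["time"],2),s["ee_pos"].round(4),np.round(s["ft_force"],1),round(s["grip_width"],4),round(float(np.max(s["grip_force"])),1))
env.reach(np.array([.35,-.12,.33]),q)
grip(.032)
env.reach(tcp(bar(0)+[0,0,.06],q),q);st("above")
print(env.move_l(tcp(bar(0),q),velocity=.08,max_force=8));st("down")
p,d=eyes.grab_frame("scene");a=p[140:240,190:330];cv2.imwrite("pics/grasp1.png",cv2.resize(a[:,:,::-1],(700,500),interpolation=cv2.INTER_CUBIC))
E
```

```text
above 3.9 [0.4391 0.0934 0.137 ] [-0.3 -0.3  0.6] 0.032 0.0
False
down 4.8 [0.4388 0.094  0.0767] [-0.7 -0.2 -0.1] 0.0317 0.0
```

View pics/grasp1.png

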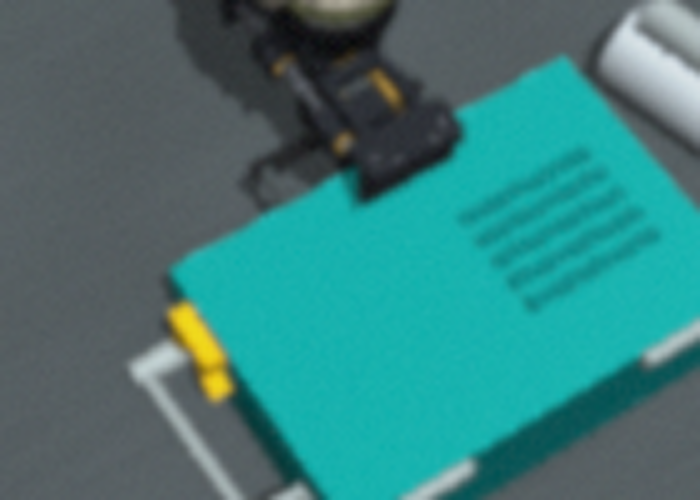

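The gripper body sits over the hood's front edge with the fingers straddling the bar at about (340, 160), and nothing is in contact. Next: grip and lift.

```bash
cat >> h.py <<'E'
def st(t):
    s=env.read_state();print(t,round(s["time"],2),s["ee_pos"].round(4),np.round(s["ft_force"],1),round(s["grip_width"],4),round(float(np.max(s["grip_force"])),1)); return s
E
python3 - <<'E'
from h import *
q=Q(1)
grip(0.0);s=st("grip")
if .008<s["grip_width"]<.016:
    for i,th in enumerate(np.arange(.1,1.21,.1)):
        hit=env.move_l(tcp(bar(th),q),velocity=.12,max_force=25)
        s=st(f"{th:.1f}")
        if hit or s["grip_width"]<.008: print("STOP");break
E
```

```text
grip 5.31 [0.4395 0.0941 0.0766] [5.  0.3 0.4] 0.0104 29.7
0.1 5.66 [0.4408 0.0941 0.101 ] [ 7.4  0.7 -2.7] 0.0102 29.9
0.2 6.01 [0.4445 0.0942 0.125 ] [ 8.9  1.9 -2.9] 0.0105 30.0
0.3 6.36 [0.4508 0.0944 0.1486] [ 9.9  1.6 -5.1] 0.0103 30.1
0.4 6.71 [0.4594 0.0946 0.1714] [11.6  0.3 -7.4] 0.0103 30.2
0.5 7.06 [0.4704 0.0949 0.1931] [14.5  1.5 -9.2] 0.0099 30.4
0.6 7.41 [0.4833 0.0952 0.2133] [ 17.1   2.  -13.1] 0.0098 30.7
0.7 7.76 [0.498  0.0956 0.232 ] [ 18.1   2.9 -17.5] 0.0095 31.0
0.8 8.11 [0.5144 0.096  0.2489] [ 17.3   0.9 -20.6] 0.0095 31.2
0.9 8.46 [0.5323 0.0965 0.2642] [ 16.4   0.9 -22.5] 0.0094 31.4
1.0 8.81 [0.5517 0.097  0.2782] [ 11.9  -0.  -21.4] 0.0093 31.2
1.1 9.16 [0.5726 0.0975 0.2903] [  8.7  -0.4 -17.9] 0.0094 31.0
1.2 9.51 [0.5947 0.098  0.3003] [  6.1  -0.7 -16.7] 0.0093 30.9
```

```bash
python3 - <<'E'
from h import *
q=Q(1)
grip(.034);st("open")
env.move_l(tcp(bar(1.2)+[0,0,.09],q),velocity=.15,max_force=10);st("up")
env.reach(tcp(hand(.155)+[-.05,-.02,.2],q),q)
for n in("scene","top"):
    p,d=eyes.grab_frame(n);np.savez(n+"1.npz",p=p,d=d);cv2.imwrite(f"pics/{n}1.png",p[:,:,::-1])
a=cv2.imread("pics/scene1.png")[90:290,170:370];b=cv2.imread("pics/top1.png")[90:290,160:360]
cv2.imwrite("pics/both1.png",cv2.resize(cv2.hconcat([a,b]),(800,400),interpolation=cv2.INTER_CUBIC))
st("parked")
E
```

```text
open 10.05 [0.5946 0.0983 0.3049] [-0.2 -0.7  0.3] 0.0337 0.0
up 10.8 [0.5946 0.0983 0.3937] [-0.4  0.8 -0.2] 0.0342 0.0
parked 12.1 [ 0.6092 -0.1808  0.2554] [-0.4 -0.2 -0.3] 0.0341 0.0
```

View pics/both1.png

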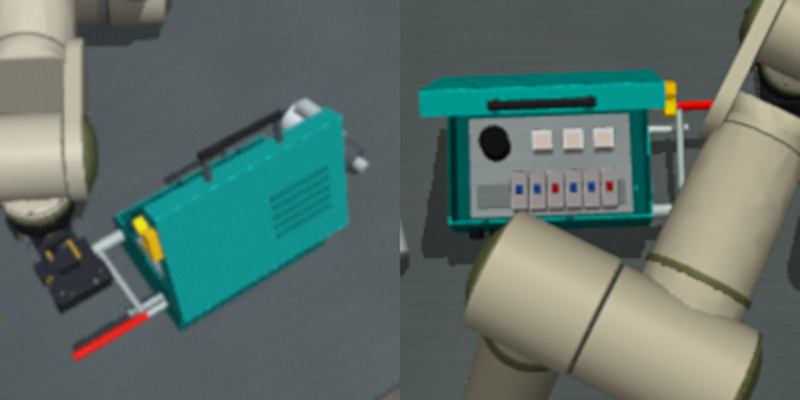

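The hood stands open by itself (bar at (488–595, 103) in the top crop). The rod handle is still low, and the gripper is clear of it. Next I'll measure the bar, then grasp the handle and swing it.

```bash
python3 - <<'E'
from h import *
f=np.load("top1.npz");p=f["p"].astype(int);d=f["d"]
m=np.zeros(d.shape,bool);m[137:147,204:258]=(p.max(-1)<60)[137:147,204:258];q=back("top",d,m);q=q[q[:,2]>.28]
print("bar",len(q),np.median(q,0),np.percentile(q,[3,97],axis=0).round(3).tolist(),"pred",bar(1.2),bar(1.15),bar(1.25))
q=Q(1)
grip(.055)
env.reach(tcp(hand(.155)+[0,0,.08],q),q)
print(env.move_l(tcp(hand(.155),q),velocity=.1,max_force=8));st("down")
grip(0.);s=st("grip")
if .009<s["grip_width"]<.018:
    for a in np.linspace(.155,1.18,9)[1:]:
        hit=env.move_l(tcp(hand(a),q),velocity=.1,max_force=25);st(f"{a:.2f}")
        if hit: print("STOP");break
E
```

```text
bar 207 [0.59276934 0.09960704 0.3263344 ] [[0.588, 0.04, 0.321], [0.598, 0.159, 0.331]] pred [0.59471826 0.09830297 0.32334958] [0.58342061 0.09799786 0.31862717] [0.60623773 0.09861407 0.32750123]
False
down 14.13 [ 0.6591 -0.1623  0.0553] [-0.1  0.7 -0.4] 0.0554 0.0
grip 14.86 [ 0.6592 -0.1621  0.0546] [ 3.3 -0.4 -1.5] 0.0124 29.7
0.28 15.2 [ 0.6546 -0.1622  0.0733] [1.6 0.5 0.2] 0.0121 29.6
0.41 15.54 [ 0.6475 -0.1623  0.0908] [-1.9 -0.1 -1.1] 0.0115 29.7
0.54 15.88 [ 0.6378 -0.1625  0.1079] [-5.1 -0.  -3.9] 0.0111 29.9
0.67 16.23 [ 0.6256 -0.1628  0.1235] [-8.1 -2.1 -8.5] 0.0112 30.3
0.80 16.57 [ 0.6118 -0.1631  0.1369] [-12.1  -2.8 -13.2] 0.0105 30.7
0.92 16.91 [ 0.5966 -0.1633  0.1484] [-11.8  -2.9 -18.3] 0.0108 31.2
1.05 17.25 [ 0.5805 -0.1636  0.1586] [-11.2  -3.9 -21.9] 0.0105 31.4
1.18 17.59 [ 0.5635 -0.1639  0.1669] [ -9.9  -3.1 -23.8] 0.0107 31.5
```

```bash
python3 - <<'E'
from h import *
q=Q(1)
grip(.05);st("open")
env.move_l(tcp(hand(1.18)+[0,0,.13],q),velocity=.15,max_force=10)
env.reach(tcp(hand(1.18)+[-.18,-.0,.22],q),q);st("parked")
for n in("scene","top"):
    p,d=eyes.grab_frame(n);np.savez(n+"2.npz",p=p,d=d);cv2.imwrite(f"pics/{n}2.png",p[:,:,::-1])
    p=p.astype(int);red=(p[...,0]>130)&(p[...,1]<60)&(p[...,2]<60)
    m=np.zeros(d.shape,bool);b=(slice(180,280),slice(190,270)) if n=="scene" else (slice(120,215),slice(290,350));m[b]=red[b]
    v,u=np.nonzero(m);w=back(n,d,m);print(n,len(w),u.mean(),v.mean(),np.median(w,0),np.percentile(w,[5,95],axis=0).round(3).tolist())
print("pred",hand(1.18),hand(1.11),hand(1.25))
a=cv2.imread("pics/scene2.png")[90:290,170:370];b=cv2.imread("pics/top2.png")[90:290,160:360]
cv2.imwrite("pics/both2.png",cv2.resize(cv2.hconcat([a,b]),(800,400),interpolation=cv2.INTER_CUBIC))
E
```

```text
open 18.31 [ 0.5678 -0.1645  0.17  ] [ 0.  -0.5  0.3] 0.0498 0.0
parked 20.14 [ 0.3883 -0.1647  0.3892] [ 0.   0.1 -0.1] 0.0503 0.0
scene 162 205.9512195121951 214.4451219512195 [ 0.56601448 -0.14696469  0.19605999] [[0.559, -0.192, 0.19], [0.57, -0.098, 0.199]]
top 201 327.40796019900495 164.9402985074627 [ 0.56265499 -0.15037669  0.19521764] [[0.558, -0.203, 0.19], [0.569, -0.097, 0.2]]
pred [ 0.5677202  -0.16452169  0.1886909 ] [ 0.57727722 -0.16426358  0.1843548 ] [ 0.55788341 -0.16478734  0.19234769]
```

View pics/both2.png

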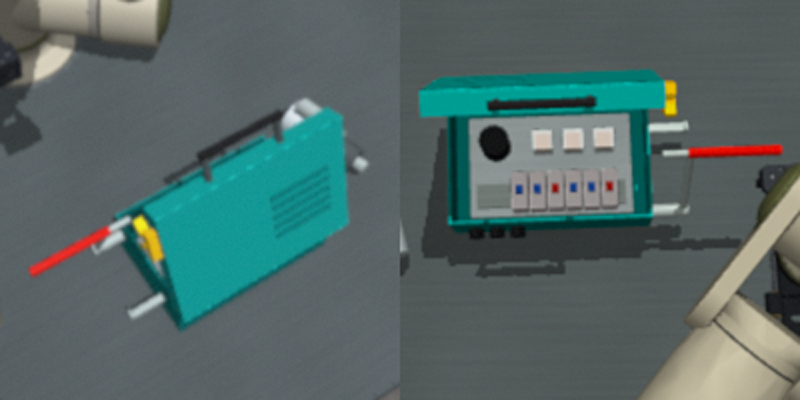

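The hood is still leaning back by itself. The rod is up, with the red handle at (30–108, 270–232) in the scene crop and its measured centre at about (0.563, -0.15, 0.189). That puts the rod near 1.19 rad, inside the capture range. Next: retake the bar and lower the hood.

```bash
python3 - <<'E'
from h import *
q=Q(1);o=np.array([0,0,-.003])
grip(.034)
env.reach(tcp(bar(1.2)+[-.0,0,.12],q),q)
print(env.move_l(tcp(bar(1.2)+o,q),velocity=.1,max_force=8));st("down")
grip(0.);s=st("grip")
if .008<s["grip_width"]<.016:
    for th in list(np.arange(1.1,.79,-.1)):
        hit=env.move_l(tcp(bar(th)+o,q),velocity=.06,max_force=25);s=st(f"{th:.2f}")
        if hit or s["grip_width"]<.007: print("STOP");break
E
```

```text
False
down 23.33 [0.5949 0.0983 0.3023] [ 0.  -1.  -0.2] 0.0339 0.0
grip 23.82 [0.5948 0.0983 0.3018] [-0.3  0.3  1.3] 0.0096 29.6
1.10 24.38 [0.5719 0.0977 0.291 ] [-1.3  0.3 -4.6] 0.0097 30.0
1.00 24.94 [0.551  0.0972 0.2785] [  4.    2.  -11.8] 0.0096 30.5
0.90 25.5 [0.5316 0.0967 0.2646] [  5.1   1.7 -13.5] 0.0097 30.6
0.80 26.06 [0.5135 0.0962 0.2487] [  6.9   3.2 -12.7] 0.01 30.6
```

```bash
python3 - <<'E'
from h import *
q=Q(1);o=np.array([0,0,-.003])
def look(k):
    for n in("scene","top"):
        p,d=eyes.grab_frame(n);np.savez(f"{n}{k}.npz",p=p,d=d);cv2.imwrite(f"pics/{n}{k}.png",p[:,:,::-1])
    a=cv2.imread(f"pics/scene{k}.png")[150:250,170:270];b=cv2.imread(f"pics/top{k}.png")[110:210,260:360]
    cv2.imwrite(f"pics/both{k}.png",cv2.resize(cv2.hconcat([a,b]),(800,400),interpolation=cv2.INTER_CUBIC))
for th in np.arange(.77,.655,-.015):
    hit=env.move_l(tcp(bar(th)+o,q),velocity=.03,max_force=15);s=st(f"{th:.3f}")
    if hit or s["ft_force"][2]>6: print("STOP");break
look(3)
E
```

```text
0.770 26.45 [0.5087 0.0961 0.2438] [  7.8   2.4 -12.2] 0.0096 30.5
0.755 26.73 [0.5063 0.096  0.2413] [  8.2   2.4 -11.1] 0.01 30.5
0.740 27.0 [0.5045 0.096  0.2393] [10.2  2.5 -8.3] 0.0096 30.3
0.725 27.27 [0.5018 0.0959 0.2362] [  9.6   3.  -10.2] 0.0098 30.4
0.710 27.55 [0.4993 0.0959 0.2334] [ 9.6  2.5 -9.9] 0.0099 30.4
0.695 27.82 [0.497  0.0958 0.2307] [ 9.9  3.5 -9.9] 0.0099 30.4
0.680 28.1 [0.4946 0.0957 0.2278] [  9.2   2.3 -10.2] 0.0096 30.4
0.665 28.38 [0.4936 0.0957 0.2262] [13.4  3.3 -3.1] 0.01 29.9
```

View pics/both3.png

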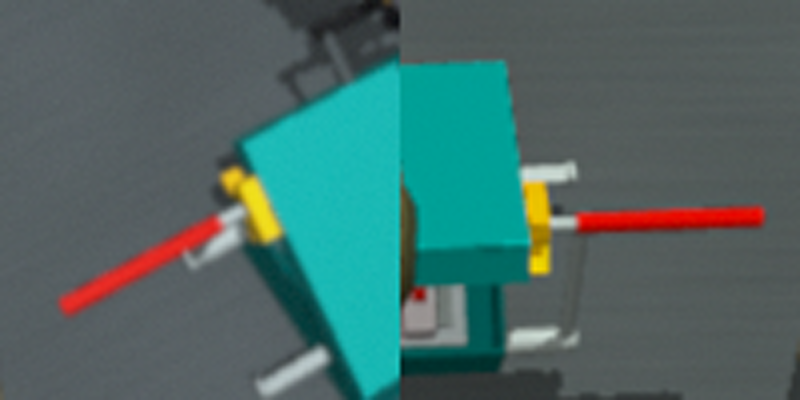

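The stub lies in the yellow notch (top crop about (535, 220)), and the load has begun to move onto the rod. I'll press on in small steps.

```bash
python3 - <<'E'
from h import *
q=Q(1);o=np.array([0,0,-.003])
for th in np.arange(.658,.625,-.007):
    hit=env.move_l(tcp(bar(th)+o,q),velocity=.02,max_force=15);s=st(f"{th:.3f}")
    if hit or s["ft_force"][2]>6: print("STOP");break
E
```

```text
0.658 28.73 [0.4935 0.0957 0.2259] [13.7  3.9  2.4] 0.0096 29.4
0.651 28.98 [0.4933 0.0957 0.2257] [15.1  3.8  7.8] 0.01 29.0
STOP
```

```bash
python3 - <<'E'
from h import *
q=Q(1)
grip(.032);s=st("open");p0=s["ee_pos"]
env.move_l(p0+[0,0,.1],velocity=.12,max_force=10)
env.reach(np.array([.35,-.05,.38]),q);env.wait(.5);st("away")
for n in("scene","top"):
    p,d=eyes.grab_frame(n);cv2.imwrite(f"pics/{n}4.png",p[:,:,::-1])
    if n=="scene":
        np.savez("scene4.npz",p=p,d=d);tq=(p[...,1]>120)&(p[...,0]<60)&(p[...,2]>110);w=back(n,d,tq);w=w[w[:,2]>.13];c=w.mean(0);nrm=np.linalg.svd(w-c,full_matrices=False)[2][2];print("hood angle",np.arccos(abs(nrm[2])))
a=cv2.imread("pics/scene4.png")[130:250,170:290];b=cv2.imread("pics/top4.png")[110:230,240:360]
cv2.imwrite("pics/both4.png",cv2.resize(cv2.hconcat([a,b]),(800,400),interpolation=cv2.INTER_CUBIC))
E
```

```text
open 29.48 [0.4885 0.0954 0.2218] [-0.   0.2 -0.1] 0.0321 0.0
away 31.82 [ 0.3501 -0.0499  0.3799] [ 0.7 -0.1 -0.5] 0.0318 0.0
hood angle 0.6745366542841654
```

View pics/both4.png

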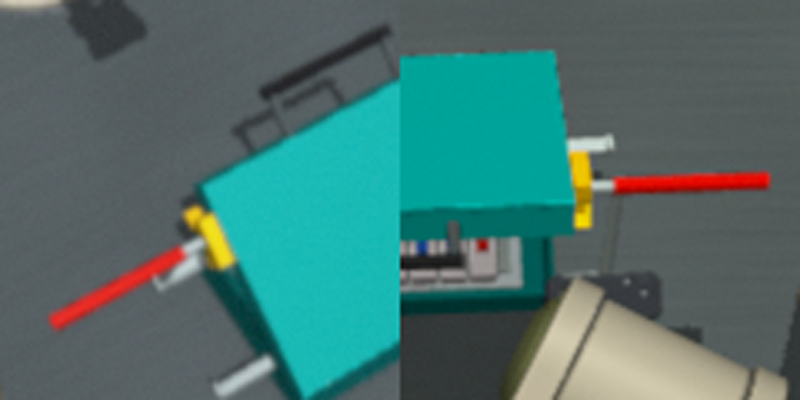

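The hood rests at 0.675 rad on the rod, with the rod's end in the yellow notch at about (583, 185) in the top crop. The gripper is clear, so I'm handing in.

```bash
python3 -c "
from plant import env
print(env.close_job())"
```

```text
the job is handed in; nothing more can be done
None
```

The job is handed in: the hood rests on the prop rod at about 0.67 rad with the rod's end in the yellow notch, the gripper has let go of everything, and the arm never went near the starter motor, spray can or screwdriver.

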